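# Tip clamp bolts down a hand chute into their jar

## Task

Pick up the loaded steel hand chute by its red grip, carry it without spilling until its open spout is over the mouth of the blue jar, and tilt it so that all three bolts slide down into the jar. Do not touch the bolts with the gripper, and leave the jar standing about where it is and the other things around undisturbed. Then set the empty chute back down on the worktop, the way up it was, and let go of it.

Things in the scene. Friction and masses are not known exactly. Their poses are not given: they have to be found in the camera images.
- chute: Loose hand chute: straight polished-steel U-channel, 180 mm long, 34 mm wide inside (42 over the straps), walls 22 mm high, 2 mm thick, floor 3 mm thick, 160 g; +x end open (spout), tail closed. Origin: centre of its underside; x to the spout, z up. Starts flat, spout within 0.45 rad of facing -x. Tilted spout down, bolts start to slide at about 17 degrees and all run out by about 40.
- chute_grip (a point): Centre of the chute's red grip with black ribs: an upright block 34 mm along the chute, 16 mm across, 50 mm tall, on a steel strap bridging the channel. Axes as the chute's. The centre is 57 mm above the chute's underside and 25 mm above the strap. Pinch it from above across its 16 mm (along y). The loaded chute balances within 15 mm of it.
- chute_spout (a point): Middle of the end edge of the chute's inside floor at the open spout; axes as the chute's. It lies 94 mm ahead of the grip's centre along x and 54 mm below it along z.
- jar_mouth (a point): Centre of the mouth of the blue steel jar, in the plane of its rim. z up. The mouth is 56 mm wide inside (62 mm outside).
- jar: Blue painted steel jar with a narrower neck with two bright steel bands, 84 mm across the belly, 98 mm tall, wall 3 mm, floor 6 mm thick, 0.5 kg, open at the top, standing loose and upright. Origin: centre of its underside, z up.
- t_bolt_1: Steel hexagon-head bolt 1 of 3, 35 mm long, head 15 mm, shank 8 mm, 25 g, lying in the chute's channel at the start, roughly along it (nearest the closed tail). Origin: half-way along it, at its underside as it lies; its own y axis runs along the shank.
- t_bolt_2: Steel hexagon-head bolt 2 of 3, 35 mm long, head 15 mm, shank 8 mm, 25 g, lying in the chute's channel at the start, roughly along it (in the middle, under the grip). Origin: half-way along it, at its underside as it lies; its own y axis runs along the shank.
- t_bolt_3: Steel hexagon-head bolt 3 of 3, 35 mm long, head 15 mm, shank 8 mm, 25 g, lying in the chute's channel at the start, roughly along it (nearest the spout). Origin: half-way along it, at its underside as it lies; its own y axis runs along the shank.
- grease_tub: Bystander: grey grease tub with a yellow lid, 66 mm wide, 42 mm tall. Origin: centre of its underside.
- oil_bottle: Bystander: white oil bottle with a red spout, 38 mm wide, 126 mm tall. Origin: centre of its underside.
- spare_ring: Bystander: flat orange clamp ring, 70 mm wide, 12 mm thick, lying on the worktop. Origin: centre of its underside.
- paint_marker: Bystander: white paint marker with a black cap, 128 mm long, 13 mm thick, lying on the worktop. Origin: centre of its underside.
Mind the look-alikes: they are no part of the job. Of the things that look like the jar, the largest one is meant.

How it is judged:
On the way, in this order (a step that is already met when the one before it is completed fails the run):
1. the chute is lifted off the worktop (spout 40 mm up or more) with all three bolts lying in it (height (world z) of chute_spout above 0.04 m and x of t_bolt_1 in the frame of chute_spout between -0.18 and 0 m and y of t_bolt_1 in the frame of chute_spout between -0.02 and 0.02 m and z of t_bolt_1 in the frame of chute_spout between -0.003 and 0.025 m and x of t_bolt_2 in the frame of chute_spout between -0.18 and 0 m and y of t_bolt_2 in the frame of chute_spout between -0.02 and 0.02 m and z of t_bolt_2 in the frame of chute_spout between -0.003 and 0.025 m and x of t_bolt_3 in the frame of chute_spout between -0.18 and 0 m and y of t_bolt_3 in the frame of chute_spout between -0.02 and 0.02 m and z of t_bolt_3 in the frame of chute_spout between -0.003 and 0.025 m), for 0.2 s.
2. all three bolts are in the jar while the chute is still held up (its grip 80 mm above the worktop or more) (height (world z) of chute_grip above 0.08 m and horizontal distance between each of t_bolt_1, t_bolt_2, t_bolt_3 and jar below 0.04 m and z of t_bolt_1 in the frame of jar between 0 and 0.065 m and z of t_bolt_2 in the frame of jar between 0 and 0.065 m and z of t_bolt_3 in the frame of jar between 0 and 0.065 m), for 0.2 s.
At the end, for the whole second after the job is handed in: All three bolts lie at rest in the jar (below its neck, at most 65 mm above its underside); the jar stands upright (within 0.1 rad) and at rest; the chute lies on the worktop, the way up it was (within 0.1 rad of level, its spout's floor within 12 mm of the worktop) (horizontal distance between each of t_bolt_1, t_bolt_2, t_bolt_3 and jar below 0.04 m and z of t_bolt_1 in the frame of jar between 0 and 0.065 m and z of t_bolt_2 in the frame of jar between 0 and 0.065 m and z of t_bolt_3 in the frame of jar between 0 and 0.065 m and linear speed of each of t_bolt_1, t_bolt_2, t_bolt_3 below 0.05 m/s and angle between each of jar, chute_spout's own z axis and vertical below 0.1 rad and height (world z) of chute_spout below 0.012 m and linear speed of jar below 0.03 m/s); the robot touches nothing.
It fails at once if the gripper touches a bolt (contact force between the fingers and t_bolt_1 above 0.5 N or contact force between the fingers and t_bolt_2 above 0.5 N or contact force between the fingers and t_bolt_3 above 0.5 N).
It fails at once if the jar is tipped (over 0.35 rad) (angle between jar's own z axis and vertical above 0.35 rad).
It fails at once if the jar is shifted by more than 50 mm (distance of jar from where it was at the start of the episode above 0.05 m).
It fails at once if the grease tub, oil bottle, orange ring or paint marker is shifted by more than 30 mm (distance of any of grease_tub, oil_bottle, spare_ring, paint_marker from where it was at the start of the episode above 0.03 m).
It also fails if it takes over 54 s, if anything falls off the work surface, if the arm or the gripper's body presses on something with over 40 N, if the wrist force passes 120 N, or if a joint passes its speed limit or range.

## Robot

A 6-joint arm with a two-finger parallel gripper is mounted at the origin on a cart in front of the work surface, level with it; the furniture and walls round the work are solid. World frame = base frame: x ahead of the robot, y to its left, z up, the work surface at z = 0. Lengths are in m, angles in rad, forces in N, time in s.
With the tool pointing down it reaches from about 0.35 to 0.975 m from the base axis. Payload 4.9 kg.
Tool frame: the origin (TCP) lies between the finger pads; the fingertips stand 19 mm ahead of it and the grasp point (between the pads) is the TCP; z points along the fingers, y is the line along which they close (so a half turn about z gives the same grasp; the last joint's range is limited). The gripper opens to 85 mm and grips with 20 to 120 N. Pads are 22 mm wide; open, the fingers measure 114 mm over their backs; the gripper's body (76 mm by 85 mm) begins 54 mm behind the grasp point. The pads swing forward as they close: fully open they stand 13 mm farther back than shut.
Start: joints at [1.015, 0.053, 1.613, -0, 1.476, -0.119], TCP at [0.264, 0.566, 0.25] pointing down, gripper open.
Joint ranges: [-3.01, 3.01], [-1.01, 2.22], [0.06, 2.58], [-1.02, 4.17], [0.09, 2.62], [-3.14, 3.14]. Speed limits (rad/s): [2.57, 2.57, 3.14, 3.14, 3.14, 3.14].

## Interface

Orientations are given as a rotation vector (axis times angle).
In Python, from station import ctrl gives the robot as it stands. The module is installed in compiled form; this text tells all that it offers.
- The arm moves only by the tool servo_tool, never from a script. Its argument "increments" is a list that holds one entry, the list of rows, each a list of 5 numbers: the finger opening in cm, from 0 to 8.54, then the shift along the tool's x, y, z in cm, then the turn about the tool's z in degrees. A call has 1 to 5 rows; each row is the pose to reach, as a shift and turn from the pose commanded when the call began, along the tool's axes at that moment; what a row does not reach only later rows make up. A row lasts 1/10 s, in which the tool goes at most 50 mm and 8.59 degrees, less where a joint would pass 70% of its speed; a pose out of reach is approached as far as the arm can. A call with a gripper value outside its range is refused whole. The fingers move at their own pace and stop on an object; "newtons" is the grip in N (left out, the last holds). Time passes only in rows, so rows that repeat a pose let the fingers close. It gives the time, the measured TCP pose, the force, the opening and the grip force at its end, in the units of the state.
- ctrl.get_obs(): the state, without advancing time (a new reading comes with each control period).
- ctrl.get_image(name): name is "scene" or "top" or "wrist"; returns a dict with "img" (480x640x3 uint8, red, green, blue), "fx", "fy", "cx", "cy" (pixels), "k1" (the pictures are not rectified: a ray, as slopes to the right and down, at radius r is drawn at 1 + k1 r^2 times it, then the intrinsics apply), "rvec" (rotation vector, rad) and "tvec" (3), from world to camera coordinates, as OpenCV has them; the wrist camera has in their place "mount" (4x4, takes a point from camera to tool coordinates, whose origin is the TCP and whose axes are the flange's). Camera axes: x right, y down, z forward; pixel columns grow to the right and rows downward; lengths in m; the calibration is good to about 2 mm. A picture is of the moment at which its call begins: read the wrist's pose just before it. There is no depth.
- ctrl.finish_job(): hands the job in; it is judged then, once.
The state is a dict: "t": time; "q": joint angles; "dq": joint speeds; "effort": joint torques, N m; "tool_pos": TCP position; "tool_rot": TCP orientation; "contact_force": force on the tool from outside, world axes, zero at the start; "wrist_torque": the same for the moment, N m; "opening": finger opening in m; "grip_force": force on a finger pad.
Only numpy, scipy, OpenCV 4.12 (cv2) and the standard library are available. Lean on these libraries where they do the work, as an engineer would, in place of code of your own. Each camera call takes 0.05 s, during which the arm holds its last target. There are 200 camera calls.

## Working session

There is one attempt and no reset: what is moved stays moved. The work goes in short steps, Python scripts to look and compute and a tool call to move; the robot and the scene stay as the last step left them, time stands still between calls to the robot, and variables do not carry over. Pictures are saved under pics/ and viewed, at most 10 in all, crops included, and the job is handed in when it is done.

Besides the shell and the picture viewer there is one more tool, called after "Call:" in YAML: its name, and indented under it one key for each argument. servo_tool: Moves the arm, as the interface text tells. Its arguments: {"type":"object","properties":{"increments":{"type":"array"},"newtons":{"type":"number"}},"required":["increments"]}

```bash
mkdir -p pics; cat > h.py <<'E'
import numpy as np, cv2
from scipy.spatial.transform import Rotation as R
from station import ctrl
def K(c): return np.array([[c['fx'],0,c['cx']],[0,c['fy'],c['cy']],[0,0,1.]]), np.array([c['k1'],0,0,0.])
def ext(c,o):
    if 'rvec' in c: return np.array(c['rvec'],float),np.array(c['tvec'],float)
    T=np.eye(4);T[:3,:3]=R.from_rotvec(o['tool_rot']).as_matrix();T[:3,3]=o['tool_pos']
    W=np.linalg.inv(T@np.array(c['mount'])); return R.from_matrix(W[:3,:3]).as_rotvec(),W[:3,3]
def ray(c,uv,o=None,z=0.):
    k,d=K(c);r,t=ext(c,o);M=R.from_rotvec(r).as_matrix()
    p=cv2.undistortPoints(np.array(uv,float).reshape(-1,1,2),k,d).reshape(-1,2)
    D=np.c_[p,np.ones(len(p))]@M; C=-M.T@t
    return C+D*((z-C[2])/D[:,2])[:,None]
def proj(c,P,o=None):
    k,d=K(c);r,t=ext(c,o);return cv2.projectPoints(np.array(P,float).reshape(-1,3),r,t,k,d)[0].reshape(-1,2)
def save(c,n): cv2.imwrite('pics/'+n+'.png',c['img'][:,:,::-1])
E
python3 - <<'E'
from h import *
import pickle
o=ctrl.get_obs();print(o['t'],o['tool_pos'],o['tool_rot'])
D={n:ctrl.get_image(n) for n in('top','scene')};pickle.dump(D,open('a.pkl','wb'))
for n in D: save(D[n],n); c=D[n];r,t=ext(c,o);print(n,-R.from_rotvec(r).as_matrix().T@t,c['k1'])
E
```

```text
0.0 [0.26408943 0.56580752 0.24905918] [-0.68053936 -3.066272    0.00307292]
top [ 0.46163221 -0.24011746  1.13931743] -0.034760192939788846
scene [-0.00952361 -0.55914178  0.63466781] -0.13124529862057469
```

View pics/top.png

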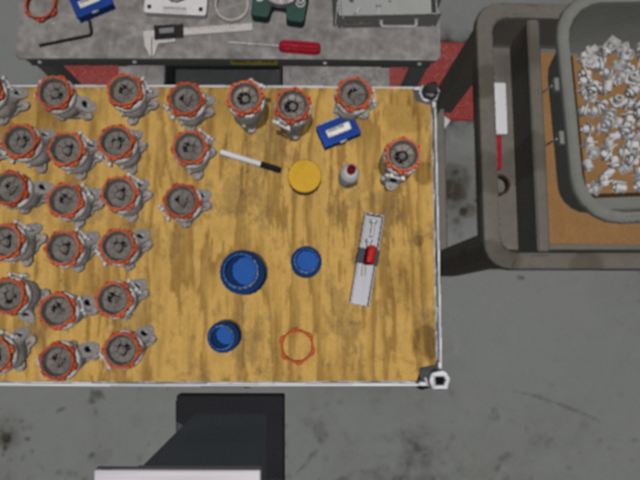

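View pics/scene.png

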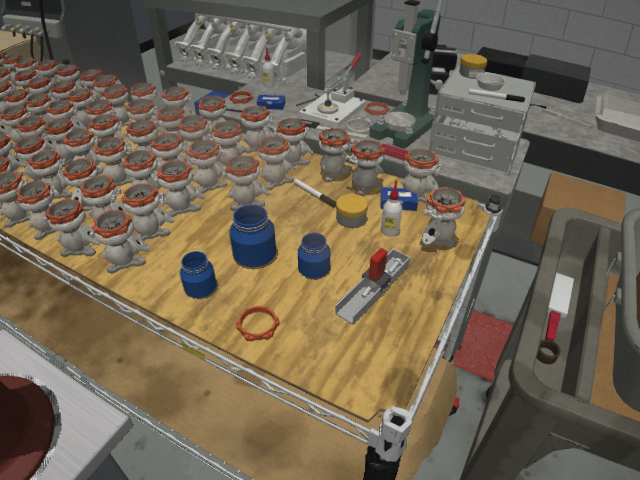

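The top picture shows three blue jars: (243,272), which is the largest, (306,262) and (224,336). The largest is also the biggest in the scene picture, at (253,237). The only red grip is at (370,255), with the chute running from about (374,215) at the tail to (361,303) at the spout. Other red things are the marker tray item at (500,150) and the screwdriver, both off the worktop. The next step is a close crop to confirm the choice and measure.

```bash
python3 - <<'E'
from h import *
import pickle
D=pickle.load(open('a.pkl','rb'));c=D['top'];s=D['scene']
cr=lambda im,x,y,w,h,k:cv2.resize(im[y:y+h,x:x+w],None,fx=k,fy=k,interpolation=cv2.INTER_CUBIC)
A=cr(c['img'],200,190,200,120,4)
cv2.imwrite('pics/crop.png',A[:,:,::-1])
P=lambda uv,z:ray(c,[uv],z=z)[0].round(3)
print('jar rim',P((243,271.5),.098),'jar2',P((306,261.5),.07),'jar3',P((224,336),.07))
print('grip',P((370.5,255),.082),'spout',P((361,303),.022),'tail',P((374,215),.022))
print('tub',P((305,177),.042),'oil',P((350,170),.12),'ring',P((297,346),.01),'pot',P((401,157),.1))
hsv=cv2.cvtColor(c['img'],cv2.COLOR_RGB2HSV)
m=((hsv[...,0]<8)|(hsv[...,0]>172))&(hsv[...,1]>170)&(hsv[...,2]>80)
m[:, :355]=0;m[:,385:]=0;m[:235]=0;m[275:]=0
y,x=np.nonzero(m);print('red',x.min(),x.max(),y.min(),y.max(),x.mean(),y.mean())
E
```

```text
jar rim [ 0.522 -0.132  0.098] jar2 [ 0.543 -0.245  0.07 ] jar3 [ 0.406 -0.096  0.07 ]
grip [ 0.554 -0.364  0.082] spout [ 0.466 -0.352  0.022] tail [ 0.638 -0.379  0.022]
tub [ 0.709 -0.243  0.042] oil [ 0.705 -0.324  0.12 ] ring [ 0.384 -0.229  0.01 ] pot [ 0.735 -0.42   0.1  ]
red 365 375 246 263 370.06716417910445 254.62686567164178
```

View pics/crop.png

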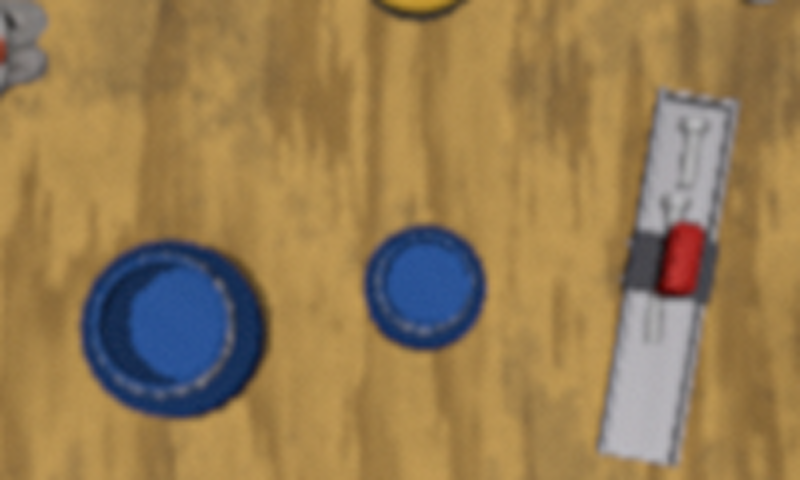

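```bash
python3 - <<'E'
from h import *
o=ctrl.get_obs();M=R.from_rotvec(o['tool_rot']).as_matrix();print(M.round(3))
p=o['tool_pos'];print('inward unit in tool', (M.T@np.array([-p[0],-p[1],0])/np.hypot(p[0],p[1])).round(3))
c=ctrl.get_image('top');print('mount',np.array(ctrl.get_image('wrist')['mount']).round(3))
E
```

```text
[[-0.906  0.423 -0.001]
 [ 0.423  0.906 -0.002]
 [ 0.    -0.002 -1.   ]]
inward unit in tool [-0.    -1.     0.002]
mount [[-0.001 -0.962 -0.273  0.068]
 [ 1.    -0.002  0.     0.001]
 [-0.001 -0.273  0.962 -0.125]
 [ 0.     0.     0.     1.   ]]
```

Call:
servo_tool:
  increments:
    - [[8.5,0,-5,0,0],[8.5,0,-10,0,0],[8.5,0,-15,0,0],[8.5,0,-20,0,0],[8.5,0,-25,0,0]]
  newtons: 40

```text
t: 0.7
tool_pos: [0.1576, 0.3381, 0.2497]
tool_rot: [-0.68, -3.067, 0.001]
contact_force: [0.3, -0.6, 1.3]
opening: 0.0849
grip_force: 0.0
```

Call:
servo_tool:
  increments:
    - [[8.5,0,-5,0,0],[8.5,0,-10,0,0],[8.5,0,-15,0,0],[8.5,0,-15,0,0],[8.5,0,-15,0,0]]

```text
t: 1.2
tool_pos: [0.1097, 0.2348, 0.2531]
tool_rot: [-0.68, -3.062, 0.034]
contact_force: [0.5, 0.4, 0.5]
opening: 0.0851
grip_force: 0.0
```

Call:
servo_tool:
  increments:
    - [[8.5,0,-5,0,0],[8.5,0,-10,0,0],[8.5,0,-15,0,0],[8.5,0,-20,0,0],[8.5,0,-20,0,0]]

```text
t: 1.7
tool_pos: [0.105, 0.2249, 0.2701]
tool_rot: [-0.677, -3.054, 0.09]
contact_force: [0.2, -0.4, 0.1]
opening: 0.085
grip_force: 0.0
```

```bash
python3 - <<'E'
from h import *
o=ctrl.get_obs();M=R.from_rotvec(o['tool_rot']).as_matrix();print(o['t'],o['q'],o['tool_pos'],'\n',M.round(3))
E
```

```text
1.7 [ 0.84879739 -1.00999032  2.31912401 -0.01766821  1.88884453 -0.29040002] [0.10496393 0.22485335 0.2700709 ] 
 [[-0.906  0.422 -0.025]
 [ 0.423  0.905 -0.053]
 [-0.    -0.059 -0.998]]
```

Call:
servo_tool:
  increments:
    - [[8.5,0,5,0,0],[8.5,0,10,0,0],[8.5,0,15,0,0],[8.5,0,20,0,0],[8.5,0,20,0,0]]

```text
t: 2.2
tool_pos: [0.1907, 0.4084, 0.253]
tool_rot: [-0.676, -3.049, 0.104]
contact_force: [-0.7, -0.8, -1.0]
opening: 0.0852
grip_force: 0.0
```

```bash
python3 - <<'E'
from h import *
o=ctrl.get_obs();M=R.from_rotvec(o['tool_rot']).as_matrix();print(o['t'],o['q'],o['tool_pos'],'\n',M.round(3))
E
```

```text
2.2 [ 0.97407184 -0.33812116  1.96100848 -0.00931836  1.58669639 -0.16043478] [0.19066375 0.40838505 0.25304411] 
 [[-0.906  0.421 -0.03 ]
 [ 0.422  0.904 -0.061]
 [ 0.002 -0.069 -0.998]]
```

Call:
servo_tool:
  increments:
    - [[8.5,-3.2,-3.8,0.2,0],[8.5,-6.4,-7.6,0.4,0],[8.5,-9.6,-11.4,0.7,0],[8.5,-12.8,-15.2,1,0],[8.5,-16,-19,1.3,0]]

```text
t: 2.7
tool_pos: [0.2535, 0.1637, 0.2562]
tool_rot: [-0.675, -3.055, 0.09]
contact_force: [1.8, -0.1, 0.7]
opening: 0.0851
grip_force: 0.0
```

Call:
servo_tool:
  increments:
    - [[8.5,-3.2,-3.8,0.2,0],[8.5,-6.4,-7.6,0.4,0],[8.5,-9.6,-11.4,0.7,0],[8.5,-12.8,-15.2,1,0],[8.5,-16,-19,1.3,0]]

```text
t: 3.2
tool_pos: [0.3179, -0.0772, 0.255]
tool_rot: [-0.68, -3.056, 0.092]
contact_force: [1.2, 0.1, 0.0]
opening: 0.085
grip_force: 0.0
```

```bash
cat >> h.py <<'E'
def st(hd=160):
    o=ctrl.get_obs();M=R.from_rotvec(o['tool_rot']).as_matrix();p=np.array(o['tool_pos'])
    print('t',o['t'],'p',p.round(3),'q',np.round(o['q'],2),'z',M[:,2].round(3),'tilt',np.degrees(np.arccos(-M[2,2])).round(1),'dir',np.degrees(np.arctan2(M[1,2],M[0,2])).round(1),'yhead',np.degrees(np.arctan2(M[1,1],M[0,1])).round(1),'y_z',M[2,1].round(3))
    h=np.radians(hd);print('unit hd in tool',(M.T@[np.cos(h),np.sin(h),0]).round(3),'up in tool',(M.T@[0,0,1]).round(3))
    return o,M,p
E
python3 -c "from h import *;st()"
```

```text
t 3.2 p [ 0.318 -0.077  0.255] q [-0.42 -0.77  2.23 -0.06  1.67 -1.56] z [-0.022 -0.055 -0.998] tilt 3.4 dir -111.9 yhead 64.9 y_z -0.06
unit hd in tool [ 0.996 -0.089  0.002] up in tool [-0.003 -0.06  -0.998]
```

Call:
servo_tool:
  increments:
    - [[8.5,50,-4,0,0],[8.5,50,-4,0,0],[8.5,50,-4,0,0],[8.5,50,-4,0,0],[8.5,50,-4,0,0]]

```text
t: 3.7
tool_pos: [0.2474, 0.0038, 0.2685]
tool_rot: [-0.674, -3.02, 0.105]
contact_force: [1.4, 0.2, -0.4]
opening: 0.0852
grip_force: 0.0
```

```bash
python3 -c "from h import *;st()"
```

```text
t 3.7 p [0.247 0.004 0.268] q [-0.22 -1.01  2.32 -0.07  1.87 -1.37] z [-0.059 -0.056 -0.997] tilt 4.7 dir -136.4 yhead 64.9 y_z -0.076
unit hd in tool [ 0.995 -0.089  0.036] up in tool [ 0.03  -0.076 -0.997]
```

Call:
servo_tool:
  increments:
    - [[8.5,50,-4,0,0],[8.5,50,-4,0,0],[8.5,50,-4,0,0],[8.5,50,-4,0,0],[8.5,50,-4,0,0]]

```text
t: 4.2
tool_pos: [0.1822, 0.1444, 0.2961]
tool_rot: [-0.67, -3.004, 0.135]
contact_force: [0.7, 1.1, -0.9]
opening: 0.0847
grip_force: 0.0
```

```bash
python3 -c "from h import *;st()"
```

```text
t 4.2 p [0.182 0.144 0.296] q [ 0.39 -1.01  2.28 -0.04  1.97 -0.76] z [-0.078 -0.072 -0.994] tilt 6.1 dir -137.5 yhead 65.0 y_z -0.099
unit hd in tool [ 0.995 -0.088  0.049] up in tool [ 0.04  -0.099 -0.994]
```

Call:
servo_tool:
  increments:
    - [[8.5,-3,-3.7,0.5,0],[8.5,-6.3,-7.5,1,0],[8.5,-9.7,-11.5,2,0],[8.5,-13.5,-15.5,3,0],[8.5,-17,-19.5,4,0]]

```text
t: 4.7
tool_pos: [0.2475, -0.0814, 0.273]
tool_rot: [-0.666, -3.007, 0.137]
contact_force: [1.4, -0.3, -0.4]
opening: 0.0849
grip_force: 0.0
```

Call:
servo_tool:
  increments:
    - [[8.5,0,-4,0,0],[8.5,50,-4,0,0],[8.5,50,-4,0,0],[8.5,50,-4,0,0],[8.5,50,-4,0,0]]

```text
t: 5.2
tool_pos: [0.2197, -0.0886, 0.3069]
tool_rot: [-0.659, -2.972, 0.131]
contact_force: [-0.1, -0.2, -0.3]
opening: 0.0851
grip_force: 0.0
```

```bash
python3 -c "from h import *;st()"
```

```text
t 5.2 p [ 0.22  -0.089  0.307] q [-0.57 -1.01  2.26 -0.12  1.95 -1.75] z [-0.11  -0.063 -0.992] tilt 7.3 dir -150.2 yhead 65.2 y_z -0.104
unit hd in tool [ 0.993 -0.083  0.082] up in tool [ 0.073 -0.104 -0.992]
```

Call:
servo_tool:
  increments:
    - [[8.5,50,-4,15,0],[8.5,50,-4,15,0],[8.5,50,-4,15,0],[8.5,50,-4,15,0],[8.5,50,-4,15,0]]

```text
t: 5.7
tool_pos: [0.2174, -0.0698, 0.2897]
tool_rot: [-0.657, -2.935, 0.127]
contact_force: [-0.5, -0.5, 0.1]
opening: 0.0848
grip_force: 0.0
```

```bash
python3 -c "from h import *;st()"
```

```text
t 5.7 p [ 0.217 -0.07   0.29 ] q [-0.5  -1.01  2.29 -0.13  1.96 -1.68] z [-0.146 -0.054 -0.988] tilt 9.0 dir -159.9 yhead 65.1 y_z -0.111
unit hd in tool [ 0.989 -0.085  0.119] up in tool [ 0.109 -0.111 -0.988]
```

Call:
servo_tool:
  increments:
    - [[8.5,50,-5,30,0],[8.5,50,-5,30,0],[8.5,50,-5,30,0],[8.5,50,-5,30,0],[8.5,50,-5,30,0]]

```text
t: 6.2
tool_pos: [0.2183, -0.0429, 0.2106]
tool_rot: [-0.652, -2.901, 0.131]
contact_force: [-0.6, 0.3, 0.4]
opening: 0.0849
grip_force: 0.0
```

```bash
python3 -c "from h import *;st()"
```

```text
t 6.2 p [ 0.218 -0.043  0.211] q [-0.39 -1.01  2.42 -0.12  1.88 -1.55] z [-0.18  -0.049 -0.982] tilt 10.7 dir -164.7 yhead 65.2 y_z -0.121
unit hd in tool [ 0.985 -0.084  0.152] up in tool [ 0.141 -0.121 -0.982]
```

Call:
servo_tool:
  increments:
    - [[8.5,-1,-5,-3,0],[8.5,0,-10,-6,0],[8.5,50,-14,8,0],[8.5,50,-14,8,0],[8.5,50,-14,8,0]]

```text
t: 6.7
tool_pos: [0.178, -0.1335, 0.2697]
tool_rot: [-0.647, -2.869, 0.114]
contact_force: [0.7, 0.7, -0.1]
opening: 0.0848
grip_force: 0.0
```

Call:
servo_tool:
  increments:
    - [[8.5,50,-4,18,0],[8.5,50,-4,18,0],[8.5,50,-4,18,0],[8.5,50,-4,18,0],[8.5,50,-4,18,0]]

```text
t: 7.2
tool_pos: [0.1371, -0.1796, 0.2499]
tool_rot: [-0.641, -2.841, 0.087]
contact_force: [0.4, -0.5, 0.2]
opening: 0.0852
grip_force: 0.0
```

```bash
python3 -c "from h import *;st()"
```

```text
t 7.2 p [ 0.137 -0.18   0.25 ] q [-1.01 -1.01  2.36 -0.22  1.9  -2.2 ] z [-0.233 -0.008 -0.972] tilt 13.5 dir -178.1 yhead 65.2 y_z -0.107
unit hd in tool [ 0.973 -0.083  0.216] up in tool [ 0.207 -0.107 -0.972]
```

Call:
servo_tool:
  increments:
    - [[8.5,0,4,1,0],[8.5,50,8,15,0],[8.5,50,6,15,0],[8.5,50,3,15,0],[8.5,50,0,15,0]]

```text
t: 7.7
tool_pos: [0.1273, -0.1789, 0.2308]
tool_rot: [-0.636, -2.814, 0.061]
contact_force: [0.5, -0.4, 0.5]
opening: 0.085
grip_force: 0.0
```

Call:
servo_tool:
  increments:
    - [[8.5,50,0,15,0],[8.5,50,0,15,0],[8.5,50,0,15,0],[8.5,50,0,15,0],[8.5,50,0,15,0]]

```text
t: 8.2
tool_pos: [0.0206, -0.2399, 0.2236]
tool_rot: [-0.64, -2.798, 0.024]
contact_force: [0.5, 0.5, 0.2]
opening: 0.0848
grip_force: 0.0
```

```bash
python3 -c "from h import *;st()"
```

```text
t 8.2 p [ 0.021 -0.24   0.224] q [-1.51 -1.01  2.41 -0.27  1.8  -2.69] z [-0.265  0.044 -0.963] tilt 15.6 dir 170.6 yhead 64.8 y_z -0.076
unit hd in tool [ 0.96  -0.09   0.264] up in tool [ 0.258 -0.076 -0.963]
```

Call:
servo_tool:
  increments:
    - [[8.5,-2,4,-1.9,0],[8.5,-4,8.2,-3.8,0],[8.5,-6.4,12.5,-5.7,0],[8.5,-8.5,17,-7.6,0],[8.5,-11,22,-9.5,0]]

```text
t: 8.7
tool_pos: [0.22, -0.103, 0.2679]
tool_rot: [-0.644, -2.798, 0.027]
contact_force: [0.8, -1.9, 0.5]
opening: 0.0849
grip_force: 0.0
```

Call:
servo_tool:
  increments:
    - [[8.5,0,4,-1,0],[8.5,50,14,15,0],[8.5,50,14,15,0],[8.5,50,14,15,0],[8.5,50,14,15,0]]

```text
t: 9.2
tool_pos: [0.1855, 0.0474, 0.2703]
tool_rot: [-0.636, -2.77, 0.041]
contact_force: [0.2, -0.5, 0.3]
opening: 0.0848
grip_force: 0.0
```

```bash
python3 -c "from h import *;st()"
```

```text
t 9.2 p [0.186 0.047 0.27 ] q [-0.14 -1.01  2.34 -0.    2.11 -1.26] z [-0.293  0.038 -0.955] tilt 17.2 dir 172.5 yhead 64.9 y_z -0.093
unit hd in tool [ 0.953 -0.088  0.289] up in tool [ 0.281 -0.093 -0.955]
```

Call:
servo_tool:
  increments:
    - [[8.5,-1,-5,0,0],[8.5,50,-8,15,0],[8.5,50,-3,15,0],[8.5,50,-3,15,0],[8.5,50,-3,15,0]]

```text
t: 9.7
tool_pos: [0.1613, 0.1069, 0.2873]
tool_rot: [-0.631, -2.75, 0.063]
contact_force: [1.1, 0.1, -1.0]
opening: 0.0847
grip_force: 0.0
```

Call:
servo_tool:
  increments:
    - [[8.5,50,2,15,0],[8.5,50,2,15,0],[8.5,50,2,15,0],[8.5,50,2,15,0],[8.5,50,2,15,0]]

```text
t: 10.2
tool_pos: [-0.0062, 0.2567, 0.2959]
tool_rot: [-0.627, -2.752, 0.07]
contact_force: [0.9, 0.6, -0.7]
opening: 0.0852
grip_force: 0.0
```

```bash
python3 - <<'E'
from h import *
o,M,p=st()
d=np.array([.52,-.355,.20])-p;print('to above grip, tool cm',(M.T@d*100).round(1), 'dist',np.linalg.norm(d))
# turn making tool y heading equal to chute y heading
h=np.radians(81.1); yc=np.array([np.cos(h),np.sin(h),0])
v=M.T@yc;print('turn',np.degrees(np.arctan2(-v[0],v[1])).round(1),v.round(3))
E
```

```text
t 10.2 p [-0.006  0.257  0.296] q [ 0.99 -1.01  2.3   0.31  2.   -0.03] z [-0.316  0.022 -0.949] tilt 18.5 dir 175.9 yhead 65.4 y_z -0.117
unit hd in tool [ 0.949 -0.08   0.304] up in tool [ 0.294 -0.117 -0.949]
to above grip, tool cm [-74.  -32.3  -8.9] dist 0.8125198373831168
turn -17.0 [ 0.292  0.956 -0.027]
```

```bash
cat >> h.py <<'E'
def go(M,p,w,turn=0): # print the tool-axis shift (cm) to a world point
    d=np.array(w)-p;print(w,'->',(M.T@d*100).round(1),'dist cm',(np.linalg.norm(d)*100).round(1))
E
python3 - <<'E'
from h import *
o,M,p=st()
w=np.array([.33,.15,.26]);go(M,p,w);go(M,w,[.52,-.355,.2])
E
```

```text
t 10.2 p [-0.006  0.257  0.296] q [ 0.99 -1.01  2.3   0.31  2.   -0.03] z [-0.316  0.022 -0.949] tilt 18.5 dir 175.9 yhead 65.4 y_z -0.117
unit hd in tool [ 0.949 -0.08   0.304] up in tool [ 0.294 -0.117 -0.949]
[0.33 0.15 0.26] -> [-34.3   4.7  -7.5] dist cm 35.5
[0.52, -0.355, 0.2] -> [-39.7 -37.   -1.4] dist cm 54.3
```

Call:
servo_tool:
  increments:
    - [[8.5,-4.8,0.7,-1,0],[8.5,-9.6,1.3,-2.1,0],[8.5,-14.4,2,-3.2,0],[8.5,-19.2,2.6,-4.2,0],[8.5,-24,3.3,-5.3,0]]

```text
t: 10.7
tool_pos: [0.232, 0.1809, 0.2716]
tool_rot: [-0.623, -2.753, 0.07]
contact_force: [-0.2, 1.0, 1.5]
opening: 0.0847
grip_force: 0.0
```

Call:
servo_tool:
  increments:
    - [[8.5,-4.8,0.7,-1,0],[8.5,-10.3,1.4,-2.2,0],[8.5,-13.9,-2,-2.3,0],[8.5,-17.5,-5.3,-2.4,0],[8.5,-21.1,-8.7,-2.5,0]]

```text
t: 11.2
tool_pos: [0.3824, 0.0123, 0.2434]
tool_rot: [-0.625, -2.751, 0.069]
contact_force: [1.0, 0.4, 0.6]
opening: 0.0848
grip_force: 0.0
```

Call:
servo_tool:
  increments:
    - [[8.5,-3.6,-3.4,-0.1,0],[8.5,-7.2,-6.7,-0.2,0],[8.5,-10.8,-10.1,-0.3,0],[8.5,-14.4,-13.5,-0.4,0],[8.5,-18,-16.8,-0.5,0]]

```text
t: 11.7
tool_pos: [0.4678, -0.2167, 0.2146]
tool_rot: [-0.626, -2.751, 0.068]
contact_force: [1.2, 0.6, 0.0]
opening: 0.0853
grip_force: 0.0
```

Call:
servo_tool:
  increments:
    - [[8.5,-3.6,-3.4,-0.1,-5.6],[8.5,-7.2,-6.7,-0.2,-11.3],[8.5,-10.8,-10.1,-0.3,-17],[8.5,-10.8,-10.1,-0.3,-17],[8.5,-10.8,-10.1,-0.3,-17]]

```text
t: 12.2
tool_pos: [0.5185, -0.353, 0.1967]
tool_rot: [-0.214, -2.809, -0.002]
contact_force: [-0.4, 0.7, 1.2]
opening: 0.0851
grip_force: 0.0
```

```bash
python3 - <<'E'
from h import *
import pickle
o,M,p=st()
c=ctrl.get_image('wrist');c2=ctrl.get_image('scene');pickle.dump((c,o,c2),open('b.pkl','wb'));save(c,'wrist1')
G=np.array([.553,-.366,.057]);print(proj(c,[G,[.466,-.352,.003],[.638,-.379,.003]],o))
E
```

```text
t 12.2 p [ 0.519 -0.353  0.197] q [-0.65  0.27  1.48 -0.17  1.66 -2.06] z [-0.318  0.026 -0.948] tilt 18.6 dir 175.3 yhead 81.5 y_z -0.023
unit hd in tool [0.93  0.199 0.308] up in tool [ 0.318 -0.023 -0.948]
[[314.37360058 340.29343279]
 [318.05134824 219.85624048]
 [316.76933067 431.60494288]]
```

View pics/wrist1.png

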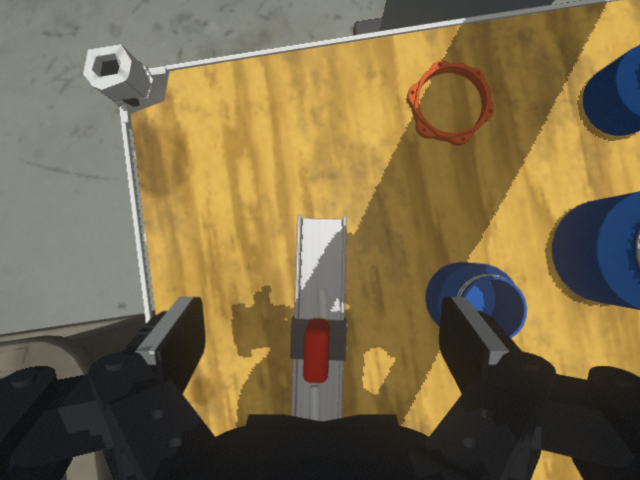

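Wrist picture: the spout's end is at (323,218), with walls at 299 and 347. The grip covers x 303–330, y 318–382, and the strap's front edge runs along row 319 from 291 to 346. The view matches the prediction to within about 5 px.

```bash
python3 - <<'E'
from h import *
import pickle
c,o,_=pickle.load(open('b.pkl','rb'))
a=ray(c,[(299,217),(347,217)],o,z=.022);s=a.mean(0);b=ray(c,[(293.5,410),(342,410)],o,z=.022).mean(0)
h=np.arctan2(*(s-b)[1::-1]);print('spout top',s.round(4),b.round(4),'heading',np.degrees(h).round(1),'width',np.linalg.norm(a[0]-a[1]).round(4))
u=np.array([np.cos(h),np.sin(h),0]); G=s-u*.094; G[2]=.057
print('grip',G.round(4),'strap front',ray(c,[(291,319),(346,319)],o,z=.032).mean(0).round(4))
# verify by projecting grip block
B=[G+u*x+np.array([-u[1],u[0],0])*y+np.array([0,0,z]) for x in(-.017,.017) for y in(-.008,.008) for z in(-.025,.025)]
print(proj(c,B,o).round(0).tolist())
M=R.from_rotvec(o['tool_rot']).as_matrix();p=np.array(o['tool_pos'])
T=G+[0,0,.004]; go(M,p,T-M[:,2]*.10); go(M,p,T)
yc=np.array([-u[1],u[0],0]);v=M.T@-yc;print('turn',np.degrees(np.arctan2(-v[0],v[1])).round(1))
E
```

```text
spout top [ 0.4659 -0.3475  0.022 ] [ 0.6137 -0.3739  0.022 ] heading 169.8 width 0.038
grip [ 0.5585 -0.364   0.057 ] strap front [ 0.5429 -0.3624  0.032 ]
[[329.0, 363.0], [329.0, 385.0], [308.0, 362.0], [304.0, 384.0], [331.0, 317.0], [331.0, 330.0], [309.0, 317.0], [305.0, 330.0]]
[ 0.590255   -0.36662993  0.15577864] -> [-8.2 -0.2  1.6] dist cm 8.4
[ 0.55846986 -0.36403866  0.061     ] -> [-8.2 -0.2 11.6] dist cm 14.2
turn 1.1
```

Call:
servo_tool:
  increments:
    - [[8.5,-4.1,-0.1,0.8,1],[8.5,-8.2,-0.2,1.6,1],[8.5,-8.2,-0.2,5,1],[8.5,-8.2,-0.2,8,1],[8.5,-8.2,-0.2,10.5,1]]

```text
t: 12.8
tool_pos: [0.5618, -0.3631, 0.0726]
tool_rot: [-0.236, -2.81, 0.005]
contact_force: [-0.4, -0.6, -0.3]
opening: 0.0851
grip_force: 0.0
```

Call:
servo_tool:
  increments:
    - [[8.5,0,0,0.6,0],[8.5,0,0,1.1,0],[8.5,0,0,1.1,0]]

```text
t: 13.1
tool_pos: [0.5593, -0.3649, 0.0647]
tool_rot: [-0.239, -2.812, 0.007]
contact_force: [-0.7, 0.3, -0.3]
opening: 0.0847
grip_force: 0.0
```

```bash
python3 - <<'E'
from h import *
o,M,p=st(); go(M,p,[.5585,-.364,.061])
E
```

```text
t 13.1 p [ 0.559 -0.365  0.065] q [-0.62  0.49  1.44 -0.17  1.49 -1.99] z [-0.314  0.022 -0.949] tilt 18.3 dir 176.0 yhead 80.6 y_z -0.031
unit hd in tool [0.935 0.183 0.302] up in tool [ 0.313 -0.031 -0.949]
[0.5585, -0.364, 0.061] -> [-0.   0.1  0.4] dist cm 0.4
```

Good. I'll close with a 70 N grip.

Call:
servo_tool:
  increments:
    - [[8.5,0,0,0.2,0],[4,0,0,0.2,0],[1,0,0,0.2,0],[1,0,0,0.2,0],[1,0,0,0.2,0]]
  newtons: 70

```text
t: 13.6
tool_pos: [0.5582, -0.3654, 0.0617]
tool_rot: [-0.24, -2.81, 0.005]
contact_force: [-0.3, 0.2, 0.2]
opening: 0.0276
grip_force: 0.0
```

Call:
servo_tool:
  increments:
    - [[1,0,0,0,0],[1,0,0,0,0],[1,0,0,0,0]]

```text
t: 13.9
tool_pos: [0.5585, -0.3653, 0.062]
tool_rot: [-0.24, -2.811, 0.005]
contact_force: [0.5, 1.1, 2.4]
opening: 0.0155
grip_force: 68.7
```

```bash
python3 - <<'E'
from h import *
o,M,p=st(); print(o['opening'],o['grip_force']);go(M,p,p+[0,0,.13])
E
```

```text
t 13.9 p [ 0.559 -0.365  0.062] q [-0.63  0.49  1.44 -0.17  1.49 -1.99] z [-0.314  0.023 -0.949] tilt 18.3 dir 175.8 yhead 80.5 y_z -0.031
unit hd in tool [0.935 0.182 0.303] up in tool [ 0.313 -0.031 -0.949]
0.015532311783678936 68.72056603431702
[ 0.55853369 -0.36534009  0.19198688] -> [  4.1  -0.4 -12.3] dist cm 13.0
```

Call:
servo_tool:
  increments:
    - [[1,0.2,0,-0.5,0],[1,0.5,-0.1,-1.5,0],[1,1,-0.1,-3,0],[1,1.6,-0.2,-4.8,0],[1,2.2,-0.2,-6.6,0]]

```text
t: 14.4
tool_pos: [0.5581, -0.3654, 0.1334]
tool_rot: [-0.24, -2.811, 0.006]
contact_force: [0.1, -0.7, -2.6]
opening: 0.0154
grip_force: 68.1
```

Call:
servo_tool:
  increments:
    - [[1,0.6,0,-1.8,0],[1,1.2,-0.1,-3.6,0],[1,1.7,-0.1,-5.2,0],[1,2,-0.1,-6.2,0],[1,2.2,-0.1,-6.5,0]]

```text
t: 14.9
tool_pos: [0.5583, -0.3643, 0.2018]
tool_rot: [-0.24, -2.812, 0.007]
contact_force: [0.8, -0.6, -1.8]
opening: 0.0151
grip_force: 68.1
```

```bash
cat > plan.py <<'E'
from h import *
o,M,p=st()
M0=R.from_rotvec([-0.24,-2.811,.005]).as_matrix();p0=np.array([.5585,-.3653,.062])
h=np.radians(169.8);C0=np.array([[np.cos(h),-np.sin(h),0],[np.sin(h),np.cos(h),0],[0,0,1]])
G0=np.array([.5585,-.364,.057])
TC=M0.T@C0; g=M0.T@(G0-p0)              # chute axes and grip centre in the tool frame
off=lambda v: g+TC@np.array(v)          # chute point rel. grip -> tool frame
J=np.array([.522,-.132,.098])
def pose(phi,clear=.010,back=.010):
    Mp=M0@R.from_rotvec([0,0,np.radians(phi)]).as_matrix()
    low=min((Mp@off([x,y,-.057]))[2] for x in(.094,.06) for y in(-.021,.021))
    f=Mp@TC[:,0];f=f[:2]/np.linalg.norm(f[:2])
    s=Mp@off([.094,0,-.054]); t=np.zeros(3); t[:2]=J[:2]-f*back-s[:2]; t[2]=J[2]+clear-low
    return Mp,t
E
python3 - <<'E'
from plan import *
print(o['contact_force'],o['opening'])
for phi in range(0,181,30):
    Mp,t=pose(phi);C=Mp@TC
    print(phi,t.round(3),'pitch dn',np.degrees(-np.arcsin(C[2,0])).round(1),'roll',np.degrees(np.arcsin(C[2,1])).round(1))
Mp,t=pose(0);go(M,p,t);go(M,p,t+[0,0,.03])
c=ctrl.get_image('scene');save(c,'lift')
E
```

```text
t 14.9 p [ 0.558 -0.364  0.202] q [-0.62  0.35  1.37 -0.17  1.69 -2.02] z [-0.313  0.022 -0.95 ] tilt 18.3 dir 176.0 yhead 80.5 y_z -0.032
unit hd in tool [0.936 0.182 0.301] up in tool [ 0.312 -0.032 -0.95 ]
[ 0.80403379 -0.5637524  -1.81853094] 0.015051607296063755
0 [ 0.624 -0.152  0.17 ] pitch dn 0.0 roll -0.0
30 [ 0.606 -0.189  0.178] pitch dn 3.2 roll 8.8
60 [ 0.572 -0.211  0.189] pitch dn 10.2 roll 14.8
90 [ 0.532 -0.213  0.201] pitch dn 19.3 roll 16.4
120 [ 0.497 -0.194  0.21 ] pitch dn 28.3 roll 13.0
150 [ 0.475 -0.159  0.215] pitch dn 34.8 roll 5.7
180 [ 0.473 -0.116  0.215] pitch dn 36.5 roll -3.6
[ 0.62435634 -0.15171681  0.17      ] -> [-3.6 22.1  1.4] dist cm 22.5
[ 0.62435634 -0.15171681  0.2       ] -> [-2.7 22.1 -1.4] dist cm 22.3
```

View pics/lift.png

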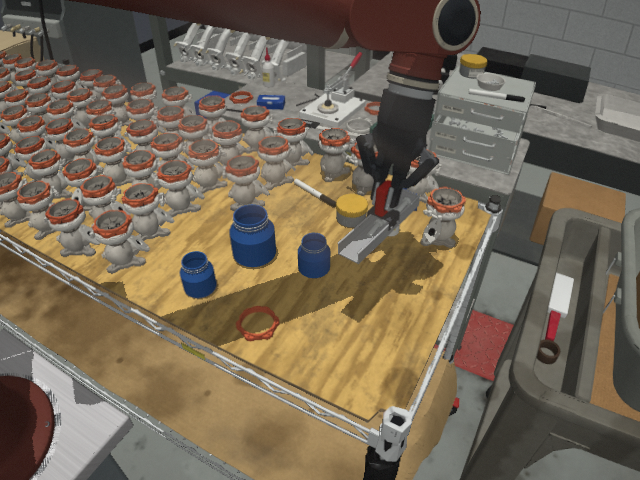

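The scene picture shows the chute lifted and level in the gripper, spout end at about (350,248), with the big jar at (253,237) ahead.

```bash
cat >> plan.py <<'E'
def rows(wps,M,p):  # wps: list of (phi_total, world pos); print calls of 5 rows in tool axes
    Mc,pc,ph=M,p,CUR
    for i,(phi,w) in enumerate(wps):
        print((Mc.T@(w-pc)*100).round(1).tolist(),round(phi-ph,1),end=' ; ')
        if i%5==4: Mc=M@R.from_rotvec([0,0,np.radians(phi-CUR)]).as_matrix();pc=w;ph=phi;print()
x=M0.T@M; CUR=np.degrees(np.arctan2(x[1,0],x[0,0])); print('phi now',CUR.round(1))
E
python3 - <<'E'
from plan import *
t=pose(60)[1];t[2]=.202
s=np.interp(np.arange(1,11),[0,1,2,9,10],[0,.05,.15,.95,1])
rows([(60*a,p+(t-p)*a) for a in s],M,p)
E
```

```text
t 14.95 p [ 0.558 -0.364  0.201] q [-0.62  0.35  1.37 -0.17  1.69 -2.02] z [-0.314  0.022 -0.949] tilt 18.3 dir 175.9 yhead 80.5 y_z -0.031
unit hd in tool [0.936 0.182 0.302] up in tool [ 0.313 -0.031 -0.949]
phi now 0.0
[0.1, 0.8, -0.0] 3.0 ; [0.2, 2.3, -0.0] 9.0 ; [0.3, 4.0, -0.0] 15.8 ; [0.5, 5.8, -0.1] 22.7 ; [0.6, 7.5, -0.1] 29.5 ; 
[1.0, 1.5, -0.0] 6.9 ; [2.0, 2.9, -0.0] 13.7 ; [3.0, 4.4, -0.1] 20.6 ; [3.9, 5.8, -0.1] 27.4 ; [4.4, 6.4, -0.1] 30.4 ;
```

Call:
servo_tool:
  increments:
    - [[1,0.1,0.8,0,3],[1,0.2,2.3,0,9],[1,0.3,4,0,16],[1,0.5,5.8,-0.1,23],[1,0.6,7.5,-0.1,30]]

```text
t: 15.45
tool_pos: [0.5642, -0.288, 0.1988]
tool_rot: [-0.968, -2.656, 0.124]
contact_force: [0.3, -0.0, -2.5]
opening: 0.0154
grip_force: 68.2
```

Call:
servo_tool:
  increments:
    - [[1,1,1.5,0,7],[1,2,2.9,0,14],[1,3,4.4,-0.1,20],[1,3.9,5.8,-0.1,26],[1,4.4,6.4,-0.1,30]]

```text
t: 15.95
tool_pos: [0.5716, -0.2101, 0.1993]
tool_rot: [-1.634, -2.339, 0.237]
contact_force: [-0.3, -1.2, -3.7]
opening: 0.0154
grip_force: 68.2
```

```bash
python3 - <<'E'
from plan import *
print(o['contact_force'],o['grip_force'])
C=M@TC;print('spout',(p+M@off([.094,0,-.054])).round(3),'pitch',np.degrees(-np.arcsin(C[2,0])).round(1),np.degrees(np.arcsin(C[2,1])).round(1))
c=ctrl.get_image('scene');im=c['img'][130:330,180:440];k=cv2.resize(im,None,fx=3,fy=3,interpolation=cv2.INTER_CUBIC);cv2.imwrite('pics/over.png',k[:,:,::-1])
rows([(f,pose(f)[1]) for f in np.linspace(CUR,180,21)[1:]],M,p)
E
```

```text
t 15.95 p [ 0.572 -0.21   0.199] q [-0.43  0.24  1.51 -0.11  1.69 -0.77] z [-0.317  0.025 -0.948] tilt 18.5 dir 175.6 yhead 21.3 y_z -0.289
unit hd in tool [ 0.624 -0.719  0.306] up in tool [ 0.132 -0.289 -0.948]
phi now 60.1
[-0.2883241  -1.16714617 -3.71233331] 68.17663192749023
spout [ 0.525 -0.14   0.126] pitch 10.1 15.0
[-0.2, -0.6, 0.9] 6.0 ; [0.0, -1.4, 1.0] 12.0 ; [0.3, -2.2, 1.0] 18.0 ; [0.6, -2.9, 1.0] 24.0 ; [1.0, -3.7, 1.0] 30.0 ; 
[0.1, -0.8, 0.0] 6.0 ; [0.2, -1.6, 0.1] 12.0 ; [0.5, -2.4, 0.2] 18.0 ; [0.8, -3.2, 0.2] 24.0 ; [1.2, -3.9, 0.3] 30.0 ; 
[0.1, -0.8, 0.1] 6.0 ; [0.3, -1.7, 0.2] 12.0 ; [0.5, -2.5, 0.2] 18.0 ; [0.9, -3.2, 0.3] 24.0 ; [1.3, -4.0, 0.4] 30.0 ; 
[0.1, -0.8, 0.1] 6.0 ; [0.3, -1.7, 0.2] 12.0 ; [0.6, -2.5, 0.2] 18.0 ; [0.9, -3.3, 0.2] 24.0 ; [1.3, -4.1, 0.1] 30.0 ;
```

View pics/over.png

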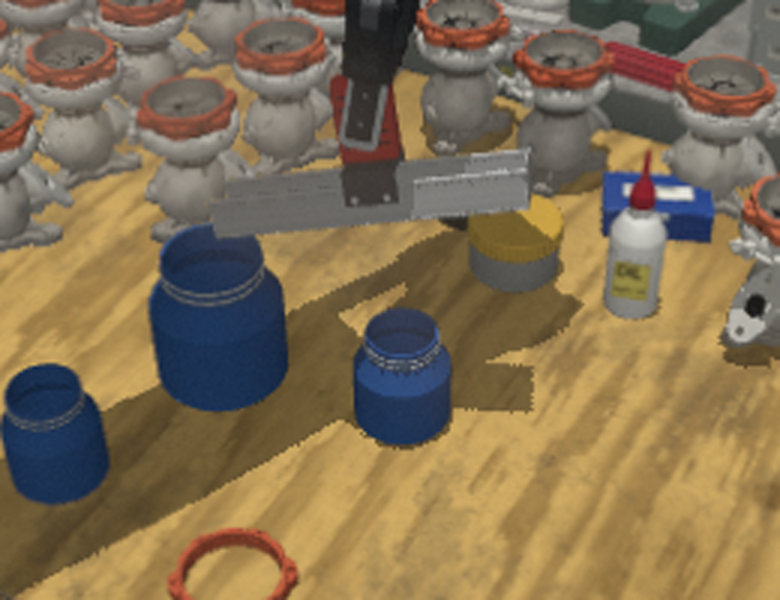

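The spout, at (215,220) in the crop, sits just over the big jar's mouth at (212,250). I'll now turn it to pour.

Call:
servo_tool:
  increments:
    - [[1,-0.2,-0.6,0.6,6],[1,0,-1.4,1,12],[1,0.3,-2.2,1,18],[1,0.6,-2.9,1,24],[1,1,-3.7,1,30]]

```text
t: 16.5
tool_pos: [0.5319, -0.2152, 0.2021]
tool_rot: [-2.218, -1.863, 0.337]
contact_force: [-0.6, -1.0, -2.7]
opening: 0.0149
grip_force: 68.2
```

Call:
servo_tool:
  increments:
    - [[1,0.1,-0.8,0,6],[1,0.2,-1.6,0.1,12],[1,0.5,-2.4,0.2,18],[1,0.8,-3.2,0.2,24],[1,1.2,-3.9,0.3,30]]

```text
t: 17.0
tool_pos: [0.4965, -0.1968, 0.2115]
tool_rot: [-2.677, -1.249, 0.419]
contact_force: [0.3, -0.3, -3.4]
opening: 0.0151
grip_force: 68.2
```

Call:
servo_tool:
  increments:
    - [[1,0.1,-0.8,0.1,6],[1,0.3,-1.7,0.2,12],[1,0.5,-2.5,0.2,18],[1,0.9,-3.2,0.3,24],[1,1.3,-4,0.4,30]]

```text
t: 17.5
tool_pos: [0.4743, -0.161, 0.2156]
tool_rot: [-2.978, -0.526, 0.477]
contact_force: [-0.1, 0.6, -1.9]
opening: 0.0152
grip_force: 68.2
```

Call:
servo_tool:
  increments:
    - [[1,0.1,-0.8,0.1,6],[1,0.3,-1.7,0.2,12],[1,0.6,-2.5,0.2,18],[1,0.9,-3.3,0.2,24],[1,1.3,-4.1,0.1,30]]

```text
t: 18.0
tool_pos: [0.4723, -0.118, 0.2163]
tool_rot: [3.085, -0.269, -0.504]
contact_force: [-0.0, -0.8, -1.6]
opening: 0.0151
grip_force: 68.3
```

Call:
servo_tool:
  increments:
    - [[1,0,0,0,0],[1,0,0,0,0],[1,0,0,0,0],[1,0,0,0,0],[1,0,0,0,0]]

```text
t: 18.5
tool_pos: [0.4728, -0.1184, 0.217]
tool_rot: [3.087, -0.263, -0.502]
contact_force: [-0.5, 0.5, -2.0]
opening: 0.0155
grip_force: 68.5
```

```bash
python3 - <<'E'
from plan import *
print(o['contact_force'],o['grip_force'])
C=M@TC;print('spout',(p+M@off([.094,0,-.054])).round(3),'pitch',np.degrees(-np.arcsin(C[2,0])).round(1),np.degrees(np.arcsin(C[2,1])).round(1))
c=ctrl.get_image('scene');d=ctrl.get_image('top')
a=cv2.resize(c['img'][130:330,180:380],None,fx=2,fy=2,interpolation=cv2.INTER_CUBIC);b=cv2.resize(d['img'][210:350,200:340],(400,400),interpolation=cv2.INTER_CUBIC)
cv2.imwrite('pics/pour.png',np.hstack([a,b])[:,:,::-1])
E
```

```text
t 18.5 p [ 0.473 -0.118  0.217] q [-0.35 -0.05  1.79 -0.09  1.71  1.39] z [-0.315  0.024 -0.949] tilt 18.4 dir 175.7 yhead -99.5 y_z 0.03
unit hd in tool [-0.935 -0.183  0.304] up in tool [-0.314  0.03  -0.949]
phi now 180.0
[-0.49631315  0.47375014 -2.01974552] 68.53381991386414
spout [ 0.512 -0.132  0.114] pitch 36.5 -3.6
```

View pics/pour.png

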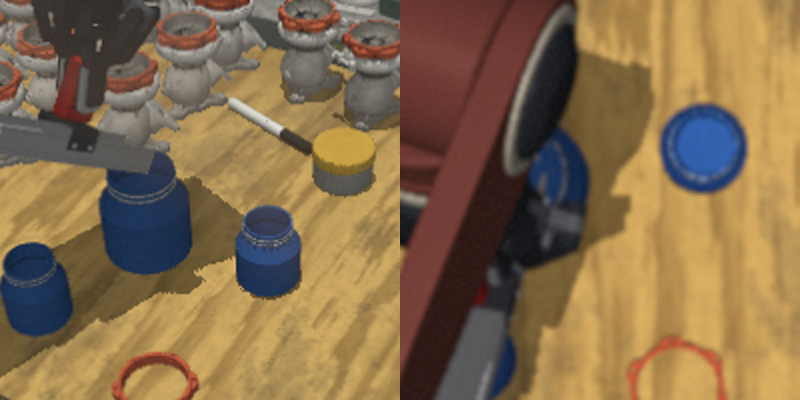

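The spout is over the mouth in both views, and nothing is spilled on the table. Next come a small shake and a look from the wrist camera.

Call:
servo_tool:
  increments:
    - [[1,0,0.4,0,0],[1,0,-0.4,0,0],[1,0,0.4,0,0],[1,0,0,0,0],[1,0,0,0,0]]

```text
t: 19.1
tool_pos: [0.4729, -0.1178, 0.2171]
tool_rot: [3.087, -0.264, -0.502]
contact_force: [0.2, -0.7, -2.1]
opening: 0.0154
grip_force: 68.5
```

```bash
python3 - <<'E'
from plan import *
c=ctrl.get_image('wrist');save(c,'wrist2')
f=[]
for i in range(12): ctrl.get_image('top');f.append(ctrl.get_obs()['contact_force'][2])
print(np.mean(f),np.std(f)/3.5)
E
```

```text
t 19.1 p [ 0.473 -0.118  0.217] q [-0.35 -0.05  1.79 -0.09  1.71  1.39] z [-0.315  0.024 -0.949] tilt 18.4 dir 175.7 yhead -99.5 y_z 0.03
unit hd in tool [-0.935 -0.182  0.304] up in tool [-0.314  0.03  -0.949]
phi now 180.0
-2.075273346752378 0.12487820627092865
```

View pics/wrist2.png

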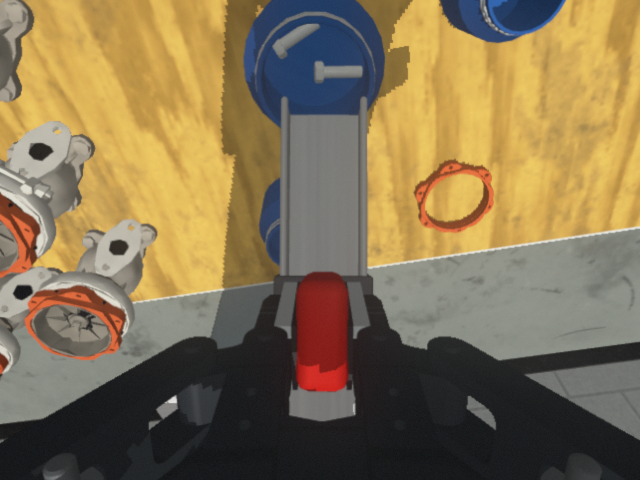

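The wrist picture shows two bolts in the jar, at (296,40) and (338,72), and an empty front channel. The third is not visible: it is either under the spout edge or still in the tail. I'll shake along the channel and look again from slightly farther back.

Call:
servo_tool:
  increments:
    - [[1,-1.2,0,-0.5,0],[1,0.2,0,0,0],[1,-1.2,0,-0.5,0],[1,0.2,0,0,0],[1,-1.2,0,-0.5,0]]

```text
t: 20.25
tool_pos: [0.4632, -0.1162, 0.2235]
tool_rot: [3.087, -0.263, -0.507]
contact_force: [-0.1, 0.7, -1.8]
opening: 0.015
grip_force: 68.3
```

Call:
servo_tool:
  increments:
    - [[1,1.2,0,0.5,0],[1,0,0,0,0],[1,0,0,0.2,0],[1,-0.3,0,0.2,0],[1,-0.3,0,0.2,0]]

```text
t: 20.75
tool_pos: [0.4596, -0.1157, 0.2246]
tool_rot: [3.086, -0.264, -0.502]
contact_force: [0.1, 0.6, -2.3]
opening: 0.0157
grip_force: 68.4
```

```bash
python3 - <<'E'
from plan import *
c=ctrl.get_image('wrist')
a=cv2.resize(c['img'][0:150,220:420],None,fx=3,fy=3,interpolation=cv2.INTER_CUBIC);b=cv2.resize(c['img'][370:450,260:390],None,fx=2,fy=2)
a[-160:,:260]=b
cv2.imwrite('pics/wrist3.png',a[:,:,::-1])
f=[]
for i in range(6): ctrl.get_image('top');f.append(ctrl.get_obs()['contact_force'][2])
print(np.mean(f))
E
```

```text
t 20.75 p [ 0.46  -0.116  0.225] q [-0.36 -0.09  1.82 -0.09  1.72  1.39] z [-0.315  0.023 -0.949] tilt 18.4 dir 175.7 yhead -99.5 y_z 0.03
unit hd in tool [-0.935 -0.182  0.304] up in tool [-0.314  0.03  -0.949]
phi now -180.0
-1.731919334462044
```

View pics/wrist3.png

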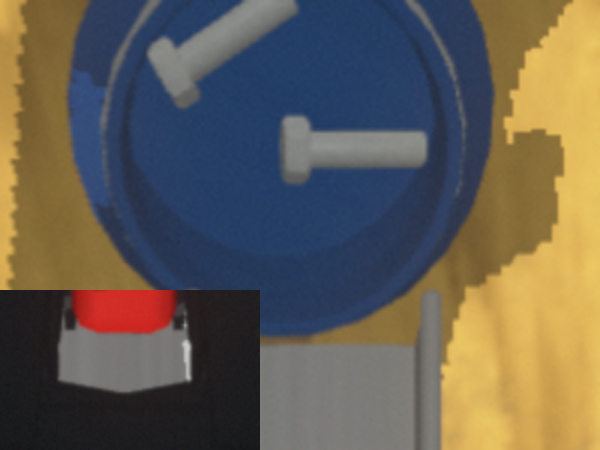

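Two bolts lie in the jar, at (225,50) and (355,148) of the crop, and the channel looks empty. The jar's far side is cut off at the top of the image. I'll swing back to level along the same arc and check from the top camera.

```bash
python3 - <<'E'
import plan
from plan import *
plan.CUR=180.
w=[(f,pose(f,clear=.02)[1]) for f in np.linspace(180,60,16)[1:]]
t1=np.array([.5585,-.36,.205]);a0=w[-1][1]
w+=[(60-60*k,a0+(t1-a0)*k) for k in np.linspace(.1,1,10)]
rows(w,M,p)
E
```

```text
t 21.1 p [ 0.46  -0.116  0.225] q [-0.36 -0.09  1.82 -0.09  1.72  1.39] z [-0.315  0.023 -0.949] tilt 18.4 dir 175.7 yhead -99.5 y_z 0.03
unit hd in tool [-0.935 -0.182  0.304] up in tool [-0.314  0.03  -0.949]
phi now -180.0
[1.3, 1.0, -0.4] -8.0 ; [1.5, 2.1, -0.4] -16.0 ; [1.8, 3.2, -0.5] -24.0 ; [2.3, 4.3, -0.6] -32.0 ; [2.9, 5.2, -0.7] -40.0 ; 
[0.0, 1.1, -0.1] -8.0 ; [0.2, 2.2, -0.2] -16.0 ; [0.5, 3.3, -0.3] -24.0 ; [1.0, 4.3, -0.4] -32.0 ; [1.6, 5.2, -0.5] -40.0 ; 
[0.0, 1.1, -0.1] -8.0 ; [0.2, 2.2, -0.1] -16.0 ; [0.6, 3.3, -0.2] -24.0 ; [1.0, 4.3, -0.2] -32.0 ; [1.6, 5.2, -0.2] -40.0 ; 
[-1.3, -0.7, -0.0] -6.0 ; [-2.7, -1.3, -0.1] -12.0 ; [-4.0, -2.0, -0.1] -18.0 ; [-5.4, -2.6, -0.2] -24.0 ; [-6.7, -3.3, -0.2] -30.0 ; 
[-0.8, -1.2, -0.0] -6.0 ; [-1.7, -2.5, -0.1] -12.0 ; [-2.5, -3.7, -0.1] -18.0 ; [-3.3, -5.0, -0.2] -24.0 ; [-4.2, -6.2, -0.2] -30.0 ;
```

Call:
servo_tool:
  increments:
    - [[1,1.3,1,-0.6,-8],[1,1.5,2.1,-0.6,-16],[1,1.8,3.2,-0.6,-24],[1,2.3,4.3,-0.6,-32],[1,2.9,5.2,-0.7,-40]]

```text
t: 21.6
tool_pos: [0.4805, -0.1725, 0.2236]
tool_rot: [-2.894, -0.79, 0.458]
contact_force: [0.3, -0.1, -2.2]
opening: 0.0154
grip_force: 68.5
```

Call:
servo_tool:
  increments:
    - [[1,0,1.1,-0.1,-8],[1,0.2,2.2,-0.2,-16],[1,0.5,3.3,-0.3,-24],[1,1,4.3,-0.4,-32],[1,1.6,5.2,-0.5,-40]]

```text
t: 22.1
tool_pos: [0.5203, -0.2092, 0.2148]
tool_rot: [-2.38, -1.683, 0.364]
contact_force: [0.1, 0.1, -1.4]
opening: 0.015
grip_force: 68.5
```

Call:
servo_tool:
  increments:
    - [[1,0,1.1,-0.1,-8],[1,0.2,2.2,-0.1,-16],[1,0.6,3.3,-0.2,-24],[1,1,4.3,-0.2,-32],[1,1.6,5.2,-0.2,-40]]

```text
t: 22.6
tool_pos: [0.5726, -0.2113, 0.1993]
tool_rot: [-1.626, -2.346, 0.235]
contact_force: [0.3, -0.1, -2.1]
opening: 0.0154
grip_force: 68.5
```

Call:
servo_tool:
  increments:
    - [[1,-1.3,-0.7,0,-6],[1,-2.7,-1.3,-0.1,-12],[1,-4,-2,-0.1,-18],[1,-5.4,-2.6,-0.2,-24],[1,-6.7,-3.3,-0.2,-30]]

```text
t: 23.1
tool_pos: [0.5652, -0.2861, 0.2022]
tool_rot: [-0.956, -2.663, 0.122]
contact_force: [-0.4, 0.8, -2.2]
opening: 0.0152
grip_force: 68.5
```

Call:
servo_tool:
  increments:
    - [[1,-0.8,-1.2,0,-6],[1,-1.7,-2.5,-0.1,-12],[1,-2.5,-3.7,-0.1,-18],[1,-3.3,-5,-0.2,-24],[1,-4.2,-6.2,-0.2,-30]]

```text
t: 23.6
tool_pos: [0.5584, -0.3607, 0.2047]
tool_rot: [-0.234, -2.81, 0.004]
contact_force: [-0.1, 0.3, -1.9]
opening: 0.015
grip_force: 68.5
```

```bash
python3 - <<'E'
from plan import *
c=ctrl.get_image('top');w=ctrl.get_image('wrist')
a=cv2.resize(c['img'][235:310,205:280],(400,400),interpolation=cv2.INTER_CUBIC)
b=cv2.resize(w['img'][200:480,180:460],(400,400))
cv2.imwrite('pics/check.png',np.hstack([a,b])[:,:,::-1])
f=[]
for i in range(8): ctrl.get_image('top');f.append(ctrl.get_obs()['contact_force'][2])
print(np.mean(f));C=M@TC;print('chute z',C[2].round(3))
go(M,p,[.5585,-.3645,.066])
E
```

```text
t 23.6 p [ 0.558 -0.361  0.205] q [-0.62  0.35  1.37 -0.17  1.69 -2.02] z [-0.315  0.024 -0.949] tilt 18.4 dir 175.7 yhead 80.7 y_z -0.029
unit hd in tool [0.934 0.186 0.304] up in tool [ 0.315 -0.029 -0.949]
phi now -0.2
-1.9978367378626367
chute z [ 0.001 -0.001  1.   ]
[0.5585, -0.3645, 0.066] -> [-4.4  0.  13.1] dist cm 13.9
```

View pics/check.png

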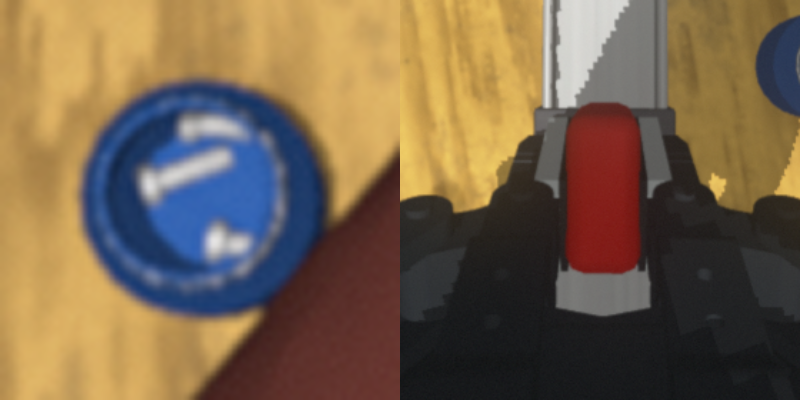

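All three bolts are in the jar, at (185,175), (215,128) and (228,243) of the left half. The chute is level and empty, so I'll set it down where it was.

Call:
servo_tool:
  increments:
    - [[1,-0.9,0,2.7,0],[1,-1.9,0,5.7,0],[1,-2.9,0,8.7,0],[1,-3.7,0,11,0],[1,-4.1,0,12.2,0]]

```text
t: 24.6
tool_pos: [0.5571, -0.3627, 0.0731]
tool_rot: [-0.239, -2.806, 0.002]
contact_force: [-0.4, -1.2, -1.9]
opening: 0.0152
grip_force: 68.6
```

Call:
servo_tool:
  increments:
    - [[1,-0.2,0,0.5,0],[1,-0.3,0,0.9,0],[1,-0.4,0,1.1,0],[1,-0.4,0,1.2,0],[1,-0.4,0,1.2,0]]

```text
t: 25.1
tool_pos: [0.5588, -0.3647, 0.0646]
tool_rot: [-0.241, -2.811, 0.006]
contact_force: [0.3, 0.6, -1.2]
opening: 0.0153
grip_force: 68.5
```

Call:
servo_tool:
  increments:
    - [[1,0,0,0.1,0],[1,-0.1,0,0.2,0],[1,-0.1,0,0.3,0],[1,-0.1,0,0.3,0]]
  newtons: 30

```text
t: 25.5
tool_pos: [0.5588, -0.3648, 0.062]
tool_rot: [-0.24, -2.811, 0.006]
contact_force: [-0.9, 1.0, 5.0]
opening: 0.0153
grip_force: 69.5
```

Call:
servo_tool:
  increments:
    - [[2,0,0,0,0],[3,0,0,0,0],[5,0,0,0,0],[7,0,0,0,0],[8.5,0,0,0,0]]

```text
t: 26.0
tool_pos: [0.5582, -0.3644, 0.0601]
tool_rot: [-0.24, -2.81, 0.005]
contact_force: [0.0, 0.9, 0.8]
opening: 0.0723
grip_force: 0.0
```

Call:
servo_tool:
  increments:
    - [[8.5,0,0,0,0],[8.5,0,0,-1,0],[8.5,0,0,-3,0],[8.5,0,0,-6,0],[8.5,0,0,-10,0]]

```text
t: 26.5
tool_pos: [0.5891, -0.3662, 0.1549]
tool_rot: [-0.24, -2.807, 0.002]
contact_force: [0.0, -0.4, 0.5]
opening: 0.0852
grip_force: 0.0
```

Call:
servo_tool:
  increments:
    - [[8.5,0,0,-3,0],[8.5,0,0,-5,0],[8.5,0,0,-5,0],[8.5,0,0,-5,0],[8.5,0,0,-5,0]]

```text
t: 27.0
tool_pos: [0.6046, -0.3675, 0.2006]
tool_rot: [-0.24, -2.807, 0.003]
contact_force: [-0.2, -0.2, 0.5]
opening: 0.0848
grip_force: 0.0
```

```bash
python3 - <<'E'
from h import *
o,M,p=st();print(o['opening'],o['contact_force'])
s=ctrl.get_image('scene');t=ctrl.get_image('top');import pickle
D=pickle.load(open('a.pkl','rb'))
w=ctrl.get_image('wrist');hs=cv2.cvtColor(w['img'],cv2.COLOR_RGB2HSV)
m=((hs[...,0]<5)|(hs[...,0]>174))&(hs[...,1]>180);y,x=np.nonzero(m);print('red',x.min(),x.max(),y.min(),y.max())
G=np.array([.5585,-.364,.057]);u=np.array([-.984,.177,0]);v=np.array([-.177,-.984,0])
q=proj(w,[G+u*a+v*b+np.array([0,0,c]) for a in(-.017,.017) for b in(-.008,.008) for c in(-.025,.025)],o);print('expected',q.min(0),q.max(0))
for n,im in(('scene',s),('top',t)):
    d=np.abs(im['img'].astype(int)-D[n]['img']).max(2)>60
    bx=(slice(225,350),slice(180,410)) if n=='scene' else (slice(230,370),slice(200,340))
    print(n,'changed px in object region',d[bx].sum())
E
```

```text
t 27.0 p [ 0.605 -0.367  0.201] q [-0.59  0.45  1.25 -0.16  1.72 -2.  ] z [-0.318  0.025 -0.948] tilt 18.6 dir 175.5 yhead 80.5 y_z -0.029
unit hd in tool [0.934 0.182 0.307] up in tool [ 0.317 -0.029 -0.948]
0.0847939755436586 [-0.23125477 -0.22275861  0.48901739]
red 306 328 197 245
expected [306.95431546 193.75869366] [332.27150736 246.98866003]
scene changed px in object region 7314
top changed px in object region 11854
```

The chute stands upright, where I expected it to be (the image differences are the arm and its shadow). I'm handing the job in.

```bash
python3 -c "
from station import ctrl
print(ctrl.finish_job())"
```

```text
the job is handed in; nothing more can be done
None
```

The job is handed in at about 27 s of the 54 s allowed: all three bolts are in the blue jar, and the empty chute is back on the worktop, upright and released; the hand-in returned no verdict.

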